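Tip machine spacers into the wash tub and open the cleaner jug

TASK

Get the greasy spacers of the sanding machine ready for washing: lift the handle of the hinged tray so that all four steel pieces slide off into the wash tub, and lower the tray flat again. Then open the cleaner jug: press its push-and-turn safety cap down, keep it pressed while twisting it anticlockwise (seen from above) until it comes free, and lift it straight up; finish while still holding the cap in the gripper, level and well clear (about a hand's breadth) straight above the jug's mouth. Leave the tin, cork insole, hammer and brush where they lie.

Things in the scene. Friction and masses are not known exactly. Their poses are not given: they have to be found in the camera images.
- tub: Open grey plastic wash tub, fixed to the bench, outside 200 (x) x 190 (y) x 90 mm high, walls and floor 5 mm. Origin: centre of its underside, on the bench; z up. The steel tip tray stands on its +y side. Position and yaw vary.
- tray_hinge (a point): Middle of the tray's hinge line, 70 mm towards +y and 105 mm above the tub's origin, just inside the tub's +y wall; the hinge line runs along the tub's x axis and the point has the tub's axes.
- tray_grip (a point): Middle of the tray's handle: a dark round bar, 12 mm diameter, 112 mm long, parallel to the hinge line and 210 mm from it (towards the tub's +y; 105 mm above the bench when flat). It stands 40 mm off the tray's back wall on two arms 100 mm apart; pinch its middle from above: it may turn between the fingers as the tray swings. Axes turn with the tray: x along the bar, y away from the hinge.
- tray (a joint): Angle (rad) of the steel tray: 0 = flat, grows as the handle is lifted, stop at 1.2. It is 150 mm wide, 170 mm long, 0.45 kg, with 24 mm walls at the sides and handle end, open at the hinge end over the tub. Let go, it falls back flat. Some 4 N at the handle lift it. The pieces begin to slide at about 0.45 to 0.65 and are off by about 1.0.
- collar_a: Round steel collar with a dark bore, 36 mm diameter, 16 mm high, about 90 g, at first lying loose on the tray. Origin: centre of its underside.
- collar_b: Second round steel collar, the same as collar_a.
- nut: Hexagonal steel piece with a dark bore, 38 mm across corners, 18 mm high, about 100 g, at first loose on the tray. Origin: centre of its underside.
- block: Square steel spacer with a dark bore, 28 x 28 x 20 mm, about 90 g, at first loose on the tray. Origin: centre of its underside.
- jug: White plastic cleaner jug, 115 (x) x 75 (y) mm, held immovably in a dark steel bracket bolted to the bench (base 150 x 110 mm). Flat sides to 125 mm height, shoulder to 137 mm, 40 mm thick neck, 50 mm collar from 153 to 158.5 mm. Origin: on the bench under its middle; z up. Position and yaw vary.
- jug_seat (a point): Point on the jug's axis, 165 mm above the bench, where the cap's origin lies while locked; axes as the jug. The cap can be turned only while pressed down 4.0 to 6.5 mm (5 is good) below this, and must stay pressed until turned past 0.7 rad; it lifts off at 0.95 to 1.39 rad (1.17 is best) anticlockwise from locked and meets a stop at about 1.4. Clockwise it is blocked.
- spout (a joint): Travel (m, down positive) of the sprung pour spout in the neck, which pushes the cap up from inside. 0 = cap locked at rest, 0.004 = pressed just deep enough to turn, 0.0065 = cap down on the collar, -0.003 = unloaded. Spring 1.3 N/mm with 4 N at 0: turning needs some 10 N of push, 12 to 13 N brings the cap onto the collar.
- cap: Black ribbed round push-and-turn cap, 52 mm diameter, 30 mm high, 40 g, on the jug. Origin: centre of its underside, z up; its top is 30 mm above. Grip it round its sides from above. Locked, its x axis lies along the jug's x axis (within 0.12 rad) and two inner lugs are caught under ledges of the neck, so that it can neither rise nor turn until pressed.
- tin: Bystander: tin, 66 mm diameter, 75 mm high.
- insole: Bystander: flat cork insole blank, about 235 x 80 x 6 mm.
- hammer: Bystander: hammer lying on the bench.
- brush: Bystander: brush lying on the bench.
Not all that is in view belongs to the job. What is shaped like the block but yellow is not meant.

How it is judged:
On the way, in this order (a step that is already met when the one before it is completed fails the run):
1. the tray is being tipped by its handle (value of joint tray above 0.3 rad), for 0.1 s.
2. all four steel pieces lie in the tub (x of collar_a in the frame of tub between -0.098 and 0.098 m and y of collar_a in the frame of tub between -0.094 and 0.094 m and z of each of collar_a, collar_b, nut, block in the frame of tub below 0.08 m and x of collar_b in the frame of tub between -0.098 and 0.098 m and y of collar_b in the frame of tub between -0.094 and 0.094 m and x of nut in the frame of tub between -0.098 and 0.098 m and y of nut in the frame of tub between -0.094 and 0.094 m and x of block in the frame of tub between -0.098 and 0.098 m and y of block in the frame of tub between -0.094 and 0.094 m), for 0.2 s.
3. the cap, still at its locked angle, is pressed down (value of joint spout above 0.0036 m and angle between the x axis of cap and the x axis of jug, either way round below 0.4 rad), for 0.1 s.
4. the cap is twisted to where it comes free, still on the neck (angle between the x axis of cap and the x axis of jug, either way round above 0.85 rad and z of cap in the frame of jug_seat below 0.012 m and horizontal distance between cap and jug_seat below 0.006 m), for 0.1 s.
At the end, for the whole second after the job is handed in: All four pieces lie inside the tub, below its rim; the tray is flat (under 0.1 rad); the cap is gripped by the fingers, still and level (within 0.3 rad), touching nothing of the jug, its underside 40 to 180 mm above its seat and within 30 mm sideways of the jug's axis (all of step 2 and value of joint tray below 0.1 rad and z of cap in the frame of jug_seat between 0.04 and 0.18 m and horizontal distance between cap and jug_seat below 0.03 m and angle between cap's own z axis and vertical below 0.3 rad and linear speed of cap below 0.03 m/s and contact force between the fingers and cap above 1 N and contact force between cap and jug below 0.05 N); the arm keeps its last pose, push and grip.
It fails at once if the tin is disturbed (moved over 40 mm) (distance of tin from where it was at the start of the episode above 0.04 m).
It fails at once if the insole is disturbed (moved over 40 mm) (distance of insole from where it was at the start of the episode above 0.04 m).
It fails at once if the hammer is disturbed (moved over 40 mm) (distance of hammer from where it was at the start of the episode above 0.04 m).
It fails at once if the brush is disturbed (moved over 40 mm) (distance of brush from where it was at the start of the episode above 0.04 m).
It also fails if it takes over 58 s, if anything falls off the work surface, if the arm or the gripper's body presses on something with over 40 N, if the wrist force passes 120 N, or if a joint passes its speed limit or range.

ROBOT

A 6-joint arm with a two-finger parallel gripper is mounted at the origin on the work surface. World frame = base frame: x ahead of the robot, y to its left, z up, the work surface at z = 0. Lengths are in m, angles in rad, forces in N, time in s.
With the tool pointing down it reaches from about 0.35 to 0.975 m from the base axis. Payload 4.9 kg.
Tool frame: the origin (TCP) lies at the very end of the fingers, on their centre line; the grasp point (between the pads) lies 19 mm behind it; z points along the fingers, y is the line along which they close (so a half turn about z gives the same grasp; the last joint's range is limited). The gripper opens to 85 mm and grips with 20 to 120 N. Pads are 22 mm wide; open, the fingers measure 114 mm over their backs; the gripper's body (76 mm by 85 mm) begins 54 mm behind the grasp point. The pads swing forward as they close: fully open they stand 13 mm farther back than shut.
Start: joints at [-0.119, 0.053, 1.613, -0, 1.476, -0.119], TCP at [0.625, 0, 0.231] pointing down, gripper open.
Joint ranges: [-3.01, 3.01], [-1.01, 2.22], [0.06, 2.58], [-1.02, 4.17], [0.09, 2.62], [-3.14, 3.14]. Speed limits (rad/s): [2.57, 2.57, 3.14, 3.14, 3.14, 3.14].

INTERFACE

Orientations are given as a unit quaternion [w, x, y, z].
In Python, from plant import manip gives the robot as it stands.
- The arm moves only by the tool play_rows, never from a script. Its argument "series" is a list that holds one entry, the list of rows, each a list of 7 numbers: the shift along the world's x, y, z in m, then the turn, a rotation vector about the world's x, y, z in degrees, then the opening, from 0 (shut) to 1 (fully open). In form: [[[dx, dy, dz, rx, ry, rz, grip], ...]]. A call has 1 to 10 rows; each row shifts and turns the commanded pose from where the row before left it; what a row does not reach is not made up. A row lasts 1/10 s, in which the tool goes at most 50 mm and 8.59 degrees, less where a joint would pass 70% of its speed; a pose out of reach is approached as far as the arm can. A call with a gripper value outside its range is refused whole. The fingers move at their own pace and stop on an object; the grip force is fixed at half the most. Time passes only in rows, so rows that do not move let the fingers close. It gives the time, the measured TCP pose, the force, the opening and the grip force at its end, in the units of the state.
- manip.state(): the state, without advancing time (a new reading comes with each control period).
- manip.grab_frame(name): name is "scene" or "side" or "wrist"; returns a dict with "frame" (420x560x3 uint8, blue, green, red), "mtx" (3x3 intrinsics, pixels), "k1" (the pictures are not rectified: a ray, as slopes to the right and down, at radius r is drawn at 1 + k1 r^2 times it, then the intrinsics apply), "R" (3x3) and "t" (3): a world point X has camera coordinates R X + t. Camera axes: x right, y down, z forward; pixel columns grow to the right and rows downward; lengths in m; the calibration is good to about 2 mm. A picture is of the moment at which its call begins. There is no depth.
- manip.job_done(): hands the job in; it is judged then, once.
The state is a dict: "time": time; "joint_pos": joint angles; "joint_vel": joint speeds; "joint_efforts": joint torques, N m; "tool_pos": TCP position; "tool_rot": TCP orientation; "contact_force": force on the tool from outside, world axes, zero at the start; "ft_torque": the same for the moment, N m; "gripper_width": opening from 0.0 (shut) to 1.0 (fully open); "grasp_force": force on a finger pad.
Only numpy, scipy, OpenCV 4.12 (cv2) and the standard library are available. Lean on these libraries where they do the work, as an engineer would, in place of code of your own. Each camera call takes 0.05 s, during which the arm holds its last target. There are 200 camera calls.

## Working session

There is one attempt and no reset: what is moved stays moved. The work goes in short steps, Python scripts to look and compute and a tool call to move; the robot and the scene stay as the last step left them, time stands still between calls to the robot, and variables do not carry over. Pictures are saved under pics/ and viewed, at most 10 in all, crops included, and the job is handed in when it is done.

Besides the shell and the picture viewer there is one more tool, called by a JSON object that holds its "name" and its "arguments", one argument or row to a line. play_rows: Moves the arm, as the interface text tells. Its arguments: {"type":"object","properties":{"series":{"type":"array"}},"required":["series"]}

```bash
mkdir -p pics; ls; cat > h.py <<'E'
import numpy as np, cv2, pickle
from plant import manip
def grab(n):
    f=manip.grab_frame(n); pickle.dump(f,open(f'pics/{n}.pkl','wb')); return f
def load(n): return pickle.load(open(f'pics/{n}.pkl','rb'))
def ray(f,u,v):
    K=np.array(f['mtx']);R=np.array(f['R']);t=np.array(f['t']).ravel()
    p=cv2.undistortPoints(np.array([[[u,v]]],float),K,np.array([f['k1'],0,0,0.]),None,None,None)[0,0]
    return -R.T@t, R.T@np.array([p[0],p[1],1])
def onz(f,u,v,z):
    c,d=ray(f,u,v); return c+d*(z-c[2])/d[2]
def proj(f,X):
    R=np.array(f['R']);t=np.array(f['t']).reshape(3)
    return cv2.projectPoints(np.array(X,float).reshape(-1,1,3),cv2.Rodrigues(R)[0],t,np.array(f['mtx']),np.array([f['k1'],0,0,0.]))[0].reshape(-1,2)
E
python3 - <<'E'
from h import *
for n in ['scene','side']:
    f=grab(n); cv2.imwrite(f'pics/{n}0.png',f['frame']); print(n,-np.array(f['R']).T@np.array(f['t']).ravel(),f['k1'])
print(manip.state())
E
```

```text
pics
scene [1.14520506 0.10730993 1.12185765] -0.06271251084951933
side [0.26218885 0.66663309 0.68620724] -0.05752866944748536
{'time': 0.1, 'joint_pos': array([-1.18996182e-01,  5.33188025e-02,  1.61415154e+00,  2.73001047e-05,
        1.47594116e+00, -1.19023089e-01]), 'joint_vel': array([ 0.00092375, -0.00040994, -0.003412  , -0.00075947, -0.00017908,
       -0.00277353]), 'joint_efforts': array([ 6.14647306e-04, -3.94903493e+01, -3.71363103e+01, -4.52310599e-05,
        3.99340541e-03, -4.17574097e-05]), 'tool_pos': array([6.24455824e-01, 7.55147477e-05, 2.30171671e-01]), 'tool_rot': array([-7.23259359e-04,  7.07097899e-01,  7.07115079e-01, -5.51480238e-04]), 'contact_force': array([-0.20419646, -0.02292431, -1.39342368]), 'ft_torque': array([ 0.04348578, -0.01297999,  0.0236433 ]), 'grasp_force': 0.0, 'gripper_width': 1.0006087083758208}
```

View pics/scene0.png

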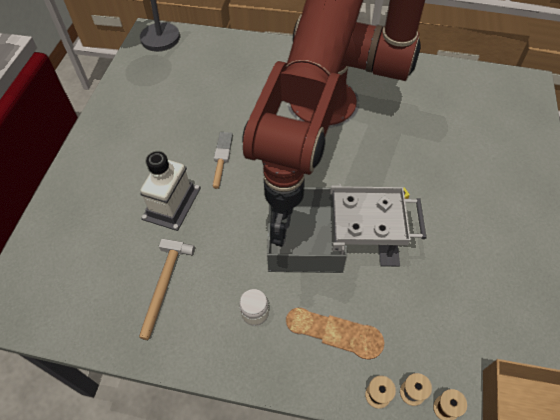

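View pics/side0.png

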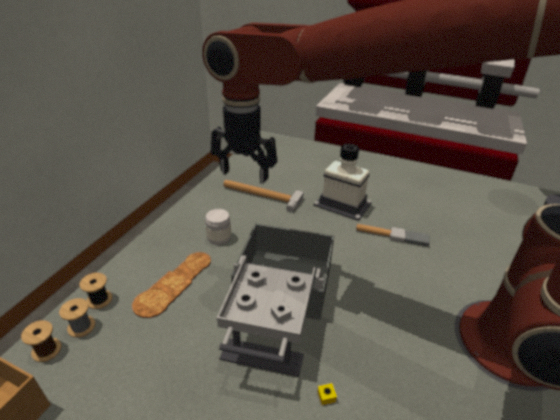

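Scene view: the tub is at (307,230) and the tray at (370,216) with its four pieces. The handle bar is at about (421,218), the cap at (157,162) on the jug, and the yellow decoy at (406,193). In the side view the handle is near (255,352) and the cap at (349,152). Things that could pass for the handle are the bar at (421,218) and the tray support at (389,255). Things that could pass for the cap are the black top at (157,162), the lamp foot at (160,38) and the spools at (380,392). I choose the bar and the jug's cap, and check both in one close crop.

```bash
python3 - <<'E'
from h import *
s=load('scene')['frame'];d=load('side')['frame']
def c(im,u,v,w,h,k): return cv2.resize(im[v:v+h,u:u+w],None,fx=k,fy=k,interpolation=cv2.INTER_CUBIC)
a=np.hstack([c(s,325,175,110,100,3.63636),c(d,200,300,110,100,3.63636)])[:300*2]
a=np.hstack([c(s,330,180,100,75,4),c(d,210,310,100,75,4)])
b=np.hstack([c(s,130,145,100,75,4),c(d,305,140,100,75,4)])
cv2.imwrite('pics/crop.png',np.vstack([a,b]))
E
```

```text
(no output)
```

View pics/crop.png

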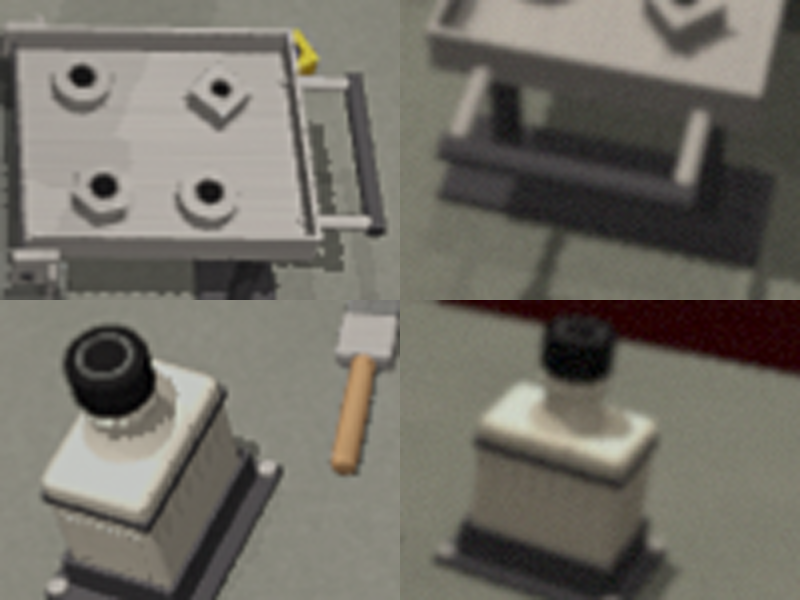

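The crop confirms both choices. The bar's ends are at scene (418.5,199) and (424,237.5), side (221,347) and (283,357). The cap's top centre is at scene (156,158) and side (349.5,148).

```bash
python3 - <<'E'
from h import *
s=load('scene');d=load('side')
for f,n,pts in((s,'s',[(418.5,199),(423.8,237.5)]),(d,'d',[(221,347),(283,357)])):
    e=[onz(f,*p,.105) for p in pts]; v=e[1]-e[0]
    print(n,'bar',e,'mid',(e[0]+e[1])/2,np.linalg.norm(v),'yaw',np.degrees(np.arctan2(v[1],v[0])))
# tray side walls, far wall top z~? edges
a=onz(s,*(330+10/4,180+30/4),.125);b=onz(s,*(330+292/4,180+34/4),.125)
print('wall',a,b,np.degrees(np.arctan2(*(b-a)[[1,0]])))
def tri(u1,u2):
    c1,r1=ray(s,*u1);c2,r2=ray(d,*u2)
    k=np.linalg.lstsq(np.c_[r1,-r2],c2-c1,rcond=None)[0]
    p,q=c1+k[0]*r1,c2+k[1]*r2; return (p+q)/2,np.linalg.norm(p-q)
print('cap tri',tri((156,158.3),(349.5,148)))
print('cap',onz(s,156,158.3,.195),onz(d,349.5,148,.195))
P=lambda f,x,y,z:onz(f,x,y,z)
A=P(s,142,193,.125);B=P(s,167.5,201,.125);C=P(s,185.7,169,.125)
for x,y in((A,B),(B,C)): print('jug',np.linalg.norm(y-x),np.degrees(np.arctan2(*(y-x)[[1,0]])),x)
st=manip.state();print(st['tool_pos'])
f=s; # dark cap mask centroid both
for f,n,(u,v) in((s,'s',(156,163)),(d,'d',(349,152))):
    m=(f['frame'][v-20:v+20,u-20:u+20].max(2)<60).astype('uint8')
    N,l,st_,c=cv2.connectedComponentsWithStats(m); i=1+st_[1:,4].argmax(); print(n,c[i]+[u-20,v-20],st_[i])
E
```

```text
s bar [array([0.40188395, 0.30022862, 0.105     ]), array([0.51178266, 0.3185405 , 0.105     ])] mid [0.45683331 0.30938456 0.105     ] 0.11141388054360903 yaw 9.460002027249688
d bar [array([0.50932   , 0.31884138, 0.105     ]), array([0.40437854, 0.29375645, 0.105     ])] mid [0.45684927 0.30629891 0.105     ] 0.10789792664876209 yaw -166.55642558026344
wall [0.42391481 0.08309348 0.125     ] [0.39215809 0.25657333 0.125     ] 100.3735478673007
cap tri (array([ 0.47210974, -0.34861736,  0.19343173]), np.float64(0.0026267884297593706))
cap [ 0.47182536 -0.34885796  0.195     ] [ 0.47186536 -0.34302772  0.195     ]
jug 0.07171940893884335 81.63423143667114 [ 0.53338426 -0.38038136  0.125     ]
jug 0.1049905363841285 172.36711926494218 [ 0.54381885 -0.30942508  0.125     ]
[6.24455824e-01 7.55147477e-05 2.30171671e-01]
s [157.27492447 163.18731118] [ 10   9  23  22 331]
d [349.9286578  142.93712213] [  0   0  40  29 827]
```

{"name": "play_rows", "arguments": {
  "series": [
    [[-0.0168,0.0308,0.003,0,0,-8,1],[-0.0168,0.0308,0.003,0,0,-8,1],[-0.0168,0.0308,0.003,0,0,-8,1],[-0.0168,0.0308,0.003,0,0,-8,1],[-0.0168,0.0308,0,0,0,-8,1],[-0.0168,0.0308,0,0,0,-8,1],[-0.0168,0.0308,0,0,0,-8,1],[-0.0168,0.0308,0,0,0,-8,1],[-0.0168,0.0308,0,0,0,-8,1],[-0.0168,0.0308,0,0,0,-8,1]]
  ]
}}

```text
time: 1.1
tool_pos: [0.4559, 0.309, 0.2428]
tool_rot: [0.0, 0.996, 0.084, -0.0]
contact_force: [-0.1, 0.0, 0.1]
gripper_width: 0.998
grasp_force: 0.0
```

```bash
python3 - <<'E'
from h import *
f=grab('wrist');cv2.imwrite('pics/w1.png',f['frame']);st=manip.state();print(st['tool_pos'],st['tool_rot'],st['joint_pos'])
print(proj(f,[[.4570,.308,.105],[.402,.298,.105],[.512,.318,.105]]))
E
```

```text
[0.45345778 0.31274938 0.24278331] [-0.00168227  0.99649547  0.08362037 -0.00125815] [ 0.46658774 -0.13090194  1.77227557  0.00407081  1.50129677  1.86966255]
[[279.22668949 194.86056128]
 [279.8139976  254.90360531]
 [278.56846929 127.73196108]]
```

View pics/w1.png

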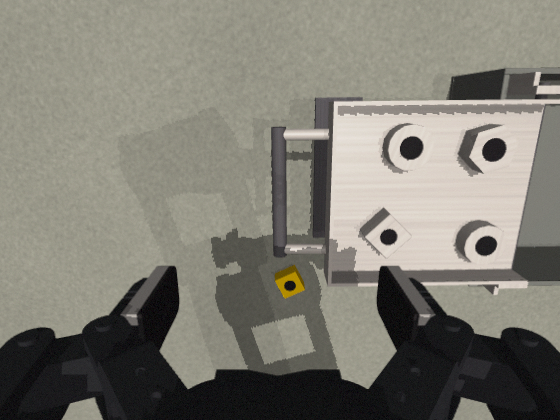

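The wrist view shows the bar running from (279,128) to (279,256), within 1 px of the prediction. The tray's back wall is 40 mm away, so I half-close the fingers before going down.

{"name": "play_rows", "arguments": {
  "series": [
    [[0,0,0,0,0,0,0.4],[0,0,0,0,0,0,0.4],[0,0,-0.01,0,0,0,0.4],[0,0,-0.02,0,0,0,0.4],[0,0,-0.02,0,0,0,0.4],[0,0,-0.01,0,0,0,0.4],[0,0,0,0,0,0,0.4]]
  ]
}}

```text
time: 1.85
tool_pos: [0.4561, 0.3066, 0.1806]
tool_rot: [0.001, 0.996, 0.087, -0.002]
contact_force: [-0.2, -0.6, -0.2]
gripper_width: 0.399
grasp_force: 0.0
```

{"name": "play_rows", "arguments": {
  "series": [
    [[0,0.001,-0.02,0,0,0,0.4],[0,0,-0.02,0,0,0,0.4],[0,0,-0.02,0,0,0,0.4],[0,0,-0.02,0,0,0,0.4],[0,0,-0.015,0,0,0,0.4],[0,0,0,0,0,0,0.4],[0,0,0,0,0,0,0],[0,0,0,0,0,0,0],[0,0,0,0,0,0,0],[0,0,0,0,0,0,0]]
  ]
}}

```text
time: 2.85
tool_pos: [0.4581, 0.3082, 0.0898]
tool_rot: [0.001, 0.996, 0.087, 0.001]
contact_force: [0.9, -6.2, 1.7]
gripper_width: 0.11
grasp_force: 58.6
```

{"name": "play_rows", "arguments": {
  "series": [
    [[0.0001,-0.0003,0.0105,0,0,0,0],[0.0001,-0.0007,0.0105,0,0,0,0],[0.0002,-0.0014,0.0104,0,0,0,0],[0.0003,-0.0017,0.0104,0,0,0,0],[0.0004,-0.0024,0.0102,0,0,0,0],[0.0005,-0.0027,0.0101,0,0,0,0],[0.0006,-0.0034,0.0099,0,0,0,0],[0.0007,-0.0037,0.0098,0,0,0,0],[0.0008,-0.0044,0.0095,0,0,0,0],[0.0008,-0.0046,0.0094,0,0,0,0]]
  ]
}}

```text
time: 3.85
tool_pos: [0.4623, 0.2844, 0.1903]
tool_rot: [-0.001, 0.996, 0.087, 0.002]
contact_force: [5.2, 2.2, -4.4]
gripper_width: 0.114
grasp_force: 58.3
```

{"name": "play_rows", "arguments": {
  "series": [
    [[0.0009,-0.0053,0.0091,0,0,0,0],[0.001,-0.0055,0.0088,0,0,0,0],[0.0011,-0.0061,0.0085,0,0,0,0],[0.0011,-0.0064,0.0082,0,0,0,0],[0.0012,-0.007,0.0079,0,0,0,0],[0.0013,-0.0071,0.0075,0,0,0,0],[0.0014,-0.0076,0.0071,0,0,0,0],[0.0014,-0.0079,0.0067,0,0,0,0],[0.0015,-0.0083,0.0063,0,0,0,0],[0.0015,-0.0085,0.0059,0,0,0,0]]
  ]
}}

```text
time: 4.85
tool_pos: [0.4748, 0.2169, 0.2693]
tool_rot: [-0.004, 0.996, 0.088, 0.003]
contact_force: [1.9, 7.0, 4.5]
gripper_width: 0.112
grasp_force: 58.5
```

{"name": "play_rows", "arguments": {
  "series": [
    [[0.0016,-0.0089,0.0054,0,0,0,0],[0.0016,-0.009,0.005,0,0,0,0],[0,0,0,0,0,0,0],[0,0,0,0,0,0,0],[0,0,0,0,0,0,0],[0,0,0,0,0,0,0]]
  ]
}}

```text
time: 5.45
tool_pos: [0.4781, 0.1993, 0.2805]
tool_rot: [-0.004, 0.996, 0.088, 0.004]
contact_force: [0.7, 7.7, 7.4]
gripper_width: 0.109
grasp_force: 59.6
```

```bash
python3 - <<'E'
from h import *
f=grab('scene');g=grab('side')
a=cv2.resize(f['frame'][150:300,230:430],None,fx=2,fy=2);b=cv2.resize(g['frame'][180:330,190:390],None,fx=2,fy=2)
cv2.imwrite('pics/tip.png',np.hstack([a,b]))
E
```

```text
(no output)
```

View pics/tip.png

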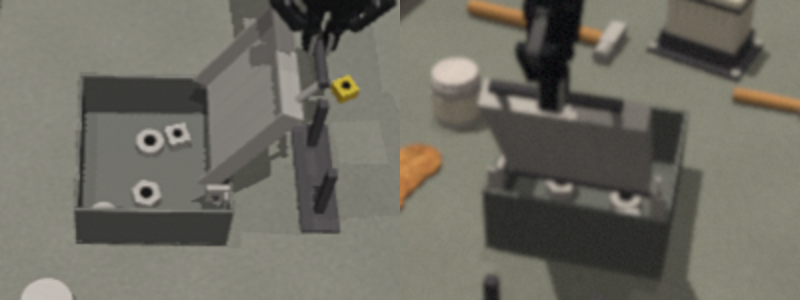

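All four pieces are in the tub: crop (150,141), (178,133) and (147,193), with the fourth partly hidden at (103,208). Now I lower the tray along the same arc.

{"name": "play_rows", "arguments": {
  "series": [
    [[-0.0016,0.009,-0.005,0,0,0,0],[-0.0016,0.0089,-0.0054,0,0,0,0],[-0.003,0.0168,-0.0122,0,0,0,0],[-0.0028,0.0155,-0.0138,0,0,0,0],[-0.0025,0.0141,-0.0154,0,0,0,0],[-0.0022,0.0125,-0.0167,0,0,0,0],[-0.0019,0.0108,-0.0179,0,0,0,0],[-0.0016,0.009,-0.0189,0,0,0,0],[-0.0013,0.0071,-0.0197,0,0,0,0],[-0.0009,0.0051,-0.0203,0,0,0,0]]
  ]
}}

```text
time: 6.55
tool_pos: [0.4585, 0.3051, 0.1293]
tool_rot: [0.001, 0.996, 0.088, 0.001]
contact_force: [5.5, -3.0, -0.4]
gripper_width: 0.11
grasp_force: 61.8
```

{"name": "play_rows", "arguments": {
  "series": [
    [[-0.0003,0.0017,-0.0104,0,0,0,0],[-0.0002,0.0014,-0.0104,0,0,0,0],[-0.0001,0.0007,-0.0105,0,0,0,0],[-0.0001,0.0003,-0.0105,0,0,0,0],[0,0,0,0,0,0,0],[0,0,0,0,0,0,0]]
  ]
}}

```text
time: 7.15
tool_pos: [0.4583, 0.3083, 0.093]
tool_rot: [0.002, 0.996, 0.087, 0.0]
contact_force: [-7.6, -10.3, 24.7]
gripper_width: 0.114
grasp_force: 64.9
```

Flat. I open partly, wait, then rise.

{"name": "play_rows", "arguments": {
  "series": [
    [[0,0,0.004,0,0,0,0.4],[0,0,0,0,0,0,0.4],[0,0,0,0,0,0,0.4],[0,0,0,0,0,0,0.4],[0,0,0.02,0,0,0,0.4],[0,0,0.03,0,0,0,0.4],[0,0,0.04,0,0,0,0.4],[0,0,0.04,0,0,0,0.4],[0,0,0.04,0,0,0,1],[0,0,0.02,0,0,0,1]]
  ]
}}

```text
time: 8.15
tool_pos: [0.4579, 0.3096, 0.2862]
tool_rot: [-0.001, 0.996, 0.087, 0.002]
contact_force: [0.7, -0.4, 1.0]
gripper_width: 0.73
grasp_force: 0.0
```

```bash
python3 - <<'E'
from h import *
f=grab('scene');g=grab('side')
a=cv2.resize(f['frame'][150:300,230:430],None,fx=2,fy=2);b=cv2.resize(g['frame'][220:370,190:390],None,fx=2,fy=2)
cv2.imwrite('pics/flat.png',np.hstack([a,b]));print(manip.state()['tool_pos'])
E
```

```text
[0.45839691 0.30988307 0.28631057]
```

View pics/flat.png

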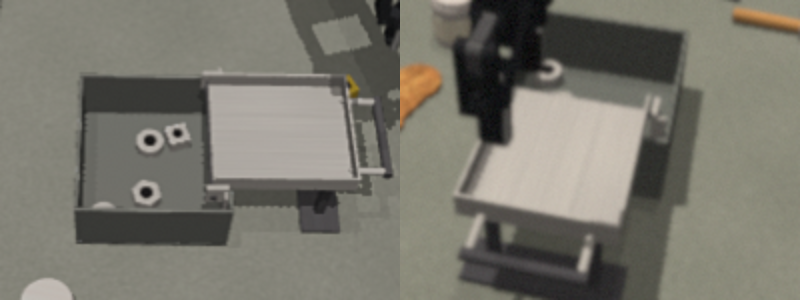

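The tray is flat and empty. I move over to the jug.

{"name": "play_rows", "arguments": {
  "series": [
    [[0,-0.02,0,0,0,0,1],[0,-0.04,0,0,0,0,1],[0,-0.04,0,0,0,0,1],[0,-0.04,0,0,0,0,1],[0,-0.04,0,0,0,0,1],[0,-0.04,0,0,0,0,1],[0,-0.04,0,0,0,0,1],[0,-0.04,0,0,0,0,1],[0,-0.04,0,0,0,0,1],[0,-0.04,0,0,0,0,1]]
  ]
}}

```text
time: 9.25
tool_pos: [0.4559, -0.0723, 0.2796]
tool_rot: [-0.001, 0.996, 0.087, -0.002]
contact_force: [-0.4, 0.1, 0.5]
gripper_width: 1.003
grasp_force: 0.0
```

{"name": "play_rows", "arguments": {
  "series": [
    [[0.003,-0.04,0,0,0,0,1],[0.003,-0.04,0,0,0,0,1],[0.003,-0.04,0,0,0,0,1],[0.003,-0.04,0,0,0,0,1],[0.003,-0.04,0,0,0,0,1],[0,-0.04,0,0,0,0,1],[0,-0.02,0,0,0,0,1],[0,-0.015,0,0,0,0,1],[0,0,0,0,0,0,1],[0,0,0,0,0,0,1]]
  ]
}}

```text
time: 10.25
tool_pos: [0.4721, -0.345, 0.2817]
tool_rot: [-0.001, 0.996, 0.087, -0.0]
contact_force: [0.6, 0.4, 0.0]
gripper_width: 1.004
grasp_force: 0.0
```

```bash
python3 - <<'E'
from h import *
f=grab('wrist');cv2.imwrite('pics/w2.png',f['frame']);st=manip.state();print(st['tool_pos'],st['tool_rot'],st['joint_pos'][5])
print(proj(f,[[.472,-.347,.195],[.472,-.347,.158]]))
E
```

```text
[ 0.4721782  -0.34473343  0.2820857 ] [-4.09850176e-04  9.96143329e-01  8.77399574e-02 -2.74968815e-05] 0.6369449441509855
[[280.8593783  215.18418372]
 [280.5284646  200.97860613]]
```

View pics/w2.png

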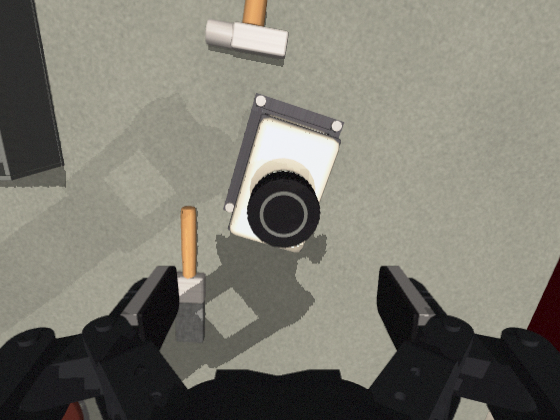

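The cap's ring is centred at (283.5,214), about 2.6 px right of the prediction, so the cap is some 2 mm further towards -y. I correct for that and descend.

{"name": "play_rows", "arguments": {
  "series": [
    [[0.001,-0.004,-0.02,0,0,0,1],[0,0,-0.02,0,0,0,1],[0,0,-0.02,0,0,0,1],[0,0,-0.02,0,0,0,1],[0,0,-0.02,0,0,0,1],[0,0,-0.016,0,0,0,1],[0,0,0,0,0,0,1],[0,0,0,0,0,0,1],[0,0,0,0,0,0,1]]
  ]
}}

```text
time: 11.2
tool_pos: [0.4737, -0.3504, 0.168]
tool_rot: [0.001, 0.996, 0.087, 0.001]
contact_force: [-0.1, 0.1, 0.1]
gripper_width: 1.001
grasp_force: 0.0
```

{"name": "play_rows", "arguments": {
  "series": [
    [[0,0.001,-0.002,0,0,0,0],[0,0,0,0,0,0,0],[0,0,0,0,0,0,0],[0,0,0,0,0,0,0],[0,0,0,0,0,0,0],[0,0,0,0,0,0,0],[0,0,0,0,0,0,0]]
  ]
}}

```text
time: 11.9
tool_pos: [0.4731, -0.3491, 0.1647]
tool_rot: [0.0, 0.996, 0.087, 0.0]
contact_force: [-1.4, 1.8, 4.6]
gripper_width: 0.598
grasp_force: 61.6
```

{"name": "play_rows", "arguments": {
  "series": [
    [[0,0,-0.001,0,0,0,0],[0,0,-0.001,0,0,0,0],[0,0,-0.001,0,0,0,0],[0,0,-0.001,0,0,0,0],[0,0,0,0,0,0,0],[0,0,0,0,0,0,0]]
  ]
}}

```text
time: 12.5
tool_pos: [0.4732, -0.3491, 0.1614]
tool_rot: [0.0, 0.996, 0.087, 0.0]
contact_force: [-2.1, 2.7, 7.1]
gripper_width: 0.593
grasp_force: 62.0
```

{"name": "play_rows", "arguments": {
  "series": [
    [[0,0,-0.001,0,0,0,0],[0,0,-0.001,0,0,0,0],[0,0,-0.001,0,0,0,0],[0,0,0,0,0,0,0],[0,0,0,0,0,0,0]]
  ]
}}

```text
time: 13.0
tool_pos: [0.4732, -0.3491, 0.1592]
tool_rot: [0.0, 0.996, 0.087, 0.0]
contact_force: [-3.6, 4.2, 10.8]
gripper_width: 0.598
grasp_force: 62.4
```

{"name": "play_rows", "arguments": {
  "series": [
    [[-0.0004,0.0004,-0.0004,0,0,0,0],[0,0,0,0,0,0,0],[0,0,0,0,0,4,0],[0,0,0,0,0,6,0],[0,0,0,0,0,6,0],[0,0,0,0,0,0,0]]
  ]
}}

```text
time: 13.6
tool_pos: [0.4739, -0.3495, 0.1595]
tool_rot: [0.002, 0.974, 0.226, 0.001]
contact_force: [0.4, 1.3, 11.1]
gripper_width: 0.593
grasp_force: 62.3
```

```bash
python3 - <<'E'
from h import *
st=manip.state();print(st['tool_pos'],st['contact_force'],st['ft_torque'],st['joint_pos'][5])
E
```

```text
[ 0.47386547 -0.34953879  0.15949999] [ 0.40283304  1.26060713 11.13459266] [0.36275276 0.11472285 0.03562735] 0.35304171205565854
```

{"name": "play_rows", "arguments": {
  "series": [
    [[0,0,0,0,0,6,0],[0,0,0,0,0,6,0],[0,0,0,0,0,6,0],[0,0,0,0,0,6,0],[0,0,0,0,0,6,0],[0,0,0,0,0,6,0],[0,0,0,0,0,6,0],[0,0,0,0,0,6,0],[0,0,0,0,0,3,0],[0,0,0,0,0,0,0]]
  ]
}}

```text
time: 14.6
tool_pos: [0.4734, -0.3485, 0.159]
tool_rot: [0.001, 0.782, 0.623, 0.001]
contact_force: [-1.8, 3.9, 10.5]
gripper_width: 0.596
grasp_force: 62.4
```

```bash
python3 - <<'E'
from h import *
st=manip.state();print(st['tool_pos'],st['contact_force'],st['ft_torque'],st['joint_pos'][5])
f=grab('wrist')['frame'];g=grab('side')['frame'];k=cv2.resize(g[120:220,300:400],None,fx=4,fy=4)
cv2.imwrite('pics/tw.png',np.hstack([cv2.resize(f,(400,300)),k[:300]]))
E
```

```text
[ 0.47337064 -0.3484947   0.1590041 ] [-1.83692475  3.94551004 10.5285078 ] [0.82520567 0.39920715 0.0173315 ] -0.5361170892645859
```

View pics/tw.png

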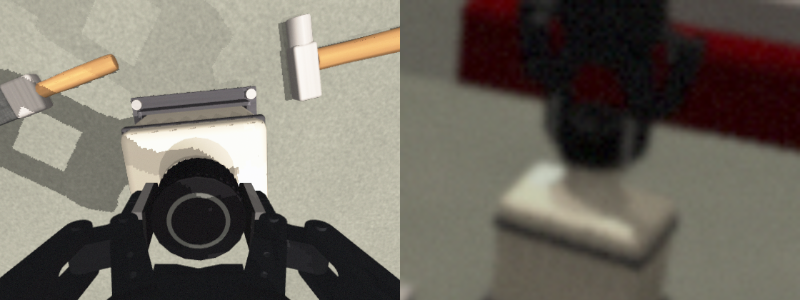

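The cap is gripped and has turned 67° with hardly any torque. I lift slowly.

{"name": "play_rows", "arguments": {
  "series": [
    [[0,0,0,0,0,0,0],[0,0,0.003,0,0,0,0],[0,0,0.003,0,0,0,0],[0,0,0.003,0,0,0,0],[0,0,0.003,0,0,0,0],[0,0,0.003,0,0,0,0]]
  ]
}}

```text
time: 15.3
tool_pos: [0.4719, -0.3485, 0.1709]
tool_rot: [-0.001, 0.783, 0.622, -0.0]
contact_force: [-0.7, -0.2, -0.5]
gripper_width: 0.593
grasp_force: 62.3
```

Free (no downward pull). I lift on.

{"name": "play_rows", "arguments": {
  "series": [
    [[0,0,0.008,0,0,0,0],[0,0,0.012,0,0,0,0],[0,0,0.015,0,0,0,0],[0,0,0.015,0,0,0,0],[0,0,0.015,0,0,0,0],[0,0,0.015,0,0,0,0],[0,0,0.01,0,0,0,0],[0,0,0,0,0,0,0],[0,0,0,0,0,0,0],[0,0,0,0,0,0,0]]
  ]
}}

```text
time: 16.3
tool_pos: [0.4722, -0.3482, 0.2607]
tool_rot: [-0.001, 0.783, 0.623, -0.0]
contact_force: [-0.8, 0.5, -0.8]
gripper_width: 0.596
grasp_force: 62.3
```

{"name": "play_rows", "arguments": {
  "series": [
    [[0,0,0,0,0,0,0],[0,0,0,0,0,0,0],[0,0,0,0,0,0,0]]
  ]
}}

```text
time: 16.6
tool_pos: [0.4724, -0.3485, 0.2614]
tool_rot: [-0.0, 0.783, 0.623, -0.0]
contact_force: [-0.0, -0.4, -0.4]
gripper_width: 0.598
grasp_force: 62.3
```

```bash
python3 - <<'E'
from h import *
g=grab('side')['frame'];s=grab('scene')['frame'];f=lambda x:cv2.resize(x,None,fx=4,fy=4)
cv2.imwrite('pics/end.png',np.hstack([f(g[90:220,300:400]),f(s[90:220,110:210])]))
E
```

```text
(no output)
```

View pics/end.png

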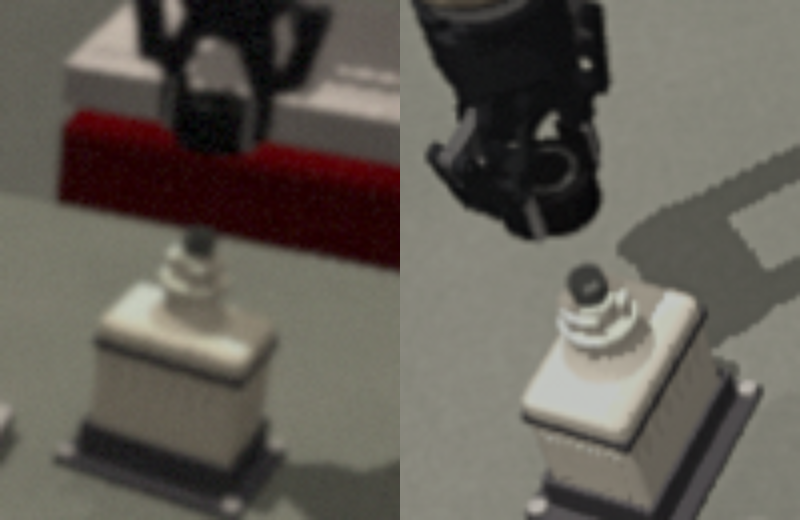

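The cap is held level, about 95 mm above its seat, and the neck and spout are bare. I hand in.

```bash
python3 -c "
from plant import manip
print(manip.job_done())"
```

```text
the job is handed in; nothing more can be done
None
```

The job is handed in (the hand-in returned no verdict): the last pictures show all four pieces in the tub, the tray flat and empty, and the cap held level about 95 mm above its seat over the jug's mouth, with the bystanders never touched.

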